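# Ready a garland rod for oiling and open the oil bottle's safety cap

### The arm

A 6-joint arm with a two-finger parallel gripper is mounted at the origin on a cart in front of the work surface, level with it; the furniture and walls round the work are solid. World frame = base frame: x ahead of the robot, y to its left, z up, the work surface at z = 0. Lengths are in m, angles in rad, forces in N, time in s.
With the tool pointing down it reaches from about 0.35 to 0.85 m from the base axis. Payload 8.1 kg.
Tool frame: the origin (TCP) lies at the very end of the fingers, on their centre line; the grasp point (between the pads) lies robot.grip_point_offset behind it (robot.grip_point_offset is the distance from the TCP to the grasp point, in m); z points along the fingers, y is the line along which they close (so a half turn about z gives the same grasp; the last joint's range is limited). The gripper opens to 93 mm and grips with 3 to 60 N. Pads are 15 mm wide; open, the fingers measure 128 mm over their backs; the gripper's body (75 mm by 188 mm) begins 65 mm behind the grasp point.
Start: joints at [-1.24, 0.13, 1.488, -0, 1.523, -0.085], TCP at [0.242, -0.549, 0.219] pointing down, gripper open.
Joint ranges: [-2.96, 2.96], [-0.89, 2.26], [0.02, 2.5], [-1.34, 4.48], [0, 2.73], [-2.66, 2.66]. Speed limits (rad/s): [2.39, 2.39, 2.79, 3.14, 3.14, 3.14].

### API

Orientations are given as a rotation vector (axis times angle).
In Python, from plant import robot, eyes gives the robot as it stands. The module is installed in compiled form; this text tells all that it offers.
- The arm moves only by the tool apply_moves, never from a script. Its argument "steps" is one flat list of numbers, 7 for each row, row after row: the shift along the tool's x, y, z in units of 30 mm (1.0 is 30 mm), then the turn, a rotation vector about the tool's x, y, z in units of 6 degrees (1.0 is 6 degrees), then the opening in per cent of the stroke, from 0 (shut) to 100 (fully open). In form: [dx, dy, dz, ax, ay, az, fingers, dx, dy, dz, ax, ay, az, fingers, ...]. A call has 1 to 12 rows; each row shifts and turns the commanded pose from where the row before left it, along the tool's axes as they then stand; what a row does not reach is not made up. A row lasts 1/12 s, in which the tool goes at most 41.7 mm and 7.16 degrees, less where a joint would pass 70% of its speed; a pose out of reach is approached as far as the arm can. A call is refused whole if a number of a shift passes 1 or a number of a turn 1, either way. A call with a gripper value outside its range is refused whole. The fingers move at their own pace and stop on an object; "grip_force" is the grip in N (left out, the last holds). Time passes only in rows, so rows that do not move let the fingers close. It gives the time, the measured TCP pose, the force, the opening and the grip force at its end, in the units of the state.
- robot.read_state(): the state, without advancing time (a new reading comes with each control period).
- eyes.read_camera(name): name is "scene" or "side" or "wrist"; returns the picture (480x640x3 uint8, red, green, blue); there is no depth.
- eyes.calibration(name): a dict with "K" (3x3 intrinsics, pixels), "R" (3x3) and "t" (3): a world point X has camera coordinates R X + t. Camera axes: x right, y down, z forward; pixel columns grow to the right and rows downward; lengths in m; the calibration is good to about 2 mm. A picture is of the moment at which its call begins: read the wrist's pose just before it. calibration takes no time and is no camera call; for the wrist camera it gives the pose at the moment of the call.
- robot.close_job(): hands the job in; it is judged then, once.
Trained networks look in the newest picture that a camera, given by its name, has taken for a name from the list of things; names that differ only in an ending like _2 or _b are one class to them, and where a whole thing is asked for, a point or a joint stands for the part that bears it (a point fixed in the world has none). Each returns a list of dicts, best first, with "conf" (0 to 1); they miss things now and then, are a little off and sometimes report something else, mostly with a low value. They report only what shows in the picture. A call takes as long as a camera call. They do not tell look-alikes from the thing itself.
- eyes.search_frame(camera, thing): "rect" ([left, top, width, height] in pixels, round what is visible of it).
- eyes.place_of(camera, thing): "xy" ([column, row] in pixels: a listed point, or the origin of a listed thing).
The state is a dict: "t": time; "q": joint angles; "dq": joint speeds; "joint_torque": joint torques, N m; "tool_pos": TCP position; "orientation": TCP orientation; "force": force on the tool from outside, world axes, zero at the start; "wrist_torque": the same for the moment, N m; "opening": finger opening in m; "gripper_force": force on a finger pad.
Only numpy, scipy, OpenCV 4.12 (cv2) and the standard library are available. Lean on these libraries where they do the work, as an engineer would, in place of code of your own. Each camera call takes 0.05 s, during which the arm holds its last target. There are 200 camera calls.

### The job

The wooden garland rod is to be oiled: first lay it level in both V-notches of the little cradle, roughly centred, and let go of it. Then open the oil bottle: press its white push-and-turn safety cap down, keep it down while turning it anticlockwise (seen from above) until it is free, and lift it straight off. Finish while still holding the cap in the gripper, still and upright, clear above the bottle (about 5 to 10 cm above where it sat); do not put it down, and leave the goods lying around where they are.

Things in the scene. Friction and masses are not known exactly. Their poses are not given: they have to be found in the camera images.
- garland_rod: wooden rod, 192 mm long along its own y axis: a dark round shaft 16 mm in diameter and 170 mm long between two light square end blocks (22 x 22 mm, 11 mm long). Origin on the axis at mid-length. It starts lying loose on the table on its end blocks (axis 11 mm above the table). 80 g.
- rod_cradle: wooden cradle screwed to the table: base 60 x 150 x 12 mm (x, y, z); two uprights 14 mm thick (y), 46 mm wide (x), at y = +50 and -50 mm, tops at 60 mm height. Each has a 90-degree V-notch open upward, 30 mm wide at the top, bottom at x = 0, 45 mm high. Origin: centre of the underside. A seated rod lies along y, its axis at x = 0, 56 mm above the table, its end blocks outside the uprights.
- oil_bottle: amber bottle (66 mm across, shoulder narrowing from 72 to 90 mm height to a 41 mm neck) standing fast in a wooden block 90 x 90 x 30 mm screwed to the table. Origin: centre of the block's underside, on the table. A red mark on the shoulder at +x shows where the cap's red bar points when locked, a green mark at +y (a quarter turn anticlockwise) where it lifts off.
- safety_cap: white ribbed round cap, 50 mm in diameter, 32 mm high, 30 g; red bar on its top towards its +x, black arrow in the opening direction. Origin: centre of its lower rim; locked, this is 107.5 mm above the table and x is within 0.06 rad of the bottle's x. Kept down 4.5 to 6 mm, it turns anticlockwise seen from above; it lifts off once turned 0.95 rad or more (1.4 is good, stop at 2.3).
- cap_mark (a point): outer end of the red bar on the cap's top, 22 mm from the cap's axis towards the cap's +x, 32 mm above the cap's origin
- cap_spring (a joint): travel (m) of the sprung seal in the bottle's neck that pushes the cap up: 0 locked and not pressed, about 0.006 at the hard stop with the cap pressed fully down, -0.002 with the cap off. Pressing takes about 5 N at first, 11 N at the stop. Unless the cap is pressed 4.5 mm or more, teeth keep it from turning.
- coasters_sun: stack of yellow crochet coasters, 132 x 135 x 37 mm. Loose bystander, origin at the centre of its underside.
- coasters_plum: stack of dark purple crochet coasters, 115 x 115 x 28 mm. Loose bystander, origin at the centre of its underside.
- case_aqua: turquoise crochet glasses sleeve, 203 x 80 x 22 mm. Loose bystander, origin at the centre of its underside.
- hairtie_teal: crochet hair tie on a brown card, 155 x 88 x 16 mm, teal flower. Loose bystander, origin at the centre of its underside.
- hairtie_violet: crochet hair tie with a violet flower on a brown card, 158 x 90 x 16 mm. Loose bystander, origin at the centre of its underside.
- case_jade: green crochet glasses sleeve, 202 x 79 x 24 mm. Loose bystander, origin at the centre of its underside.
Things that resemble listed ones, but are neither listed nor needed, are in the scene too. There is more than one size of the safety_cap; the job needs the larger.

How it is judged:
By the outcome, as a careful person would: the job done as asked, in the order asked, and still so for the second after the job is handed in, while the arm keeps its last pose, push and grip.
It also fails if it takes over 50 s, if anything falls off the work surface, if the arm or the gripper's body presses on something with over 40 N, if the wrist force passes 120 N, or if a joint passes its speed limit or range.

## Working session

There is one attempt and no reset: what is moved stays moved. The work goes in short steps, Python scripts to look and compute and a tool call to move; the robot and the scene stay as the last step left them, time stands still between calls to the robot, and variables do not carry over. Pictures are saved under pics/ and viewed, at most 10 in all, crops included, and the job is handed in when it is done.

Besides the shell and the picture viewer there is one more tool, called after ">>>" as name(argument=value, ...) on one line, values as JSON. apply_moves: Moves the arm, as the interface text tells. Its arguments: {"type":"object","properties":{"steps":{"type":"array"},"grip_force":{"type":"number"}},"required":["steps"]}

```bash
mkdir -p pics; cat > h.py <<'E'
import numpy as np, cv2
from plant import robot, eyes
def ray(cal,px):
    K,R,t=[np.array(cal[k],float) for k in("K","R","t")]
    d=R.T@np.linalg.inv(K)@np.array([px[0],px[1],1.]); return -R.T@t,d
def onz(cal,px,z):
    c,d=ray(cal,px); return c+d*(z-c[2])/d[2]
def proj(cal,X):
    K,R,t=[np.array(cal[k],float) for k in("K","R","t")]
    p=K@(R@np.array(X)+t); return p[:2]/p[2]
def save(name,f): 
    im=eyes.read_camera(name); cv2.imwrite(f,im[:,:,::-1]); return im
E
python3 - <<'E'
from h import *
np.set_printoptions(precision=4,suppress=True)
print(robot.read_state(), robot.grip_point_offset)
ims=[]
for c in("scene","side"):
    save(c,f"pics/{c}0.png")
    cal=eyes.calibration(c)
    print(c,ray(cal,(320,240)))
    for n,z in(("garland_rod",.011),("rod_cradle",0),("oil_bottle",0),("safety_cap",.1075),("cap_mark",.1395)):
        for r in eyes.place_of(c,n): print(c,n,round(r["conf"],2),np.round(r["xy"],1),onz(cal,r["xy"],z))
E
```

```text
{'t': 0.0, 'q': array([-1.2404,  0.1312,  1.4893,  0.    ,  1.523 , -0.0854]), 'dq': array([-0.0008, -0.0005, -0.0017,  0.0009,  0.0004,  0.0015]), 'joint_torque': array([ -0.0005, -55.9852, -49.1754,   0.0766,   0.0353,  -0.0001]), 'tool_pos': array([ 0.2422, -0.5483,  0.2176]), 'orientation': array([-3.0722, -0.6481,  0.0003]), 'force': array([ 0.518 ,  1.0163, -0.0556]), 'wrist_torque': array([ 0.0001, -0.0746, -0.0056]), 'gripper_force': 0.0, 'opening': 0.09310240013830687} 0.0188
scene (array([-0.299 ,  0.5412,  0.8787]), array([ 0.6725, -0.4255, -0.6056]))
scene garland_rod 0.98 [344. 298.] [0.4288 0.0059 0.011 ]
scene rod_cradle 0.76 [295.1 276.4] [ 0.5737  0.0656 -0.    ]
scene rod_cradle 0.69 [363.7 197.8] [ 0.8002 -0.3227  0.    ]
scene oil_bottle 0.71 [359.7 243.3] [ 0.6045 -0.1678  0.    ]
scene safety_cap 0.67 [364.8 213.1] [ 0.5995 -0.1732  0.1075]
scene cap_mark 0.86 [362.3 196.8] [ 0.6319 -0.1852  0.1395]
scene cap_mark 0.72 [358.7 265.4] [ 0.3935 -0.0045  0.1395]
side (array([ 0.4564, -1.0608,  0.8221]), array([ 0.0766,  0.8302, -0.5522]))
side garland_rod 0.6 [264.6 287. ] [ 0.4299 -0.0218  0.011 ]
side rod_cradle 0.62 [320.7 264.4] [0.5632 0.0701 0.    ]
side rod_cradle 0.53 [351.2 290.7] [ 0.6229 -0.0347 -0.    ]
side oil_bottle 0.84 [349.  333.5] [ 0.6004 -0.1737  0.    ]
side safety_cap 0.57 [353.3 293.1] [ 0.6042 -0.1766  0.1075]
side cap_mark 0.78 [363.8 275.6] [ 0.6249 -0.1642  0.1395]
side cap_mark 0.61 [296.3 296.7] [ 0.4918 -0.2193  0.1395]
```

View pics/scene0.png

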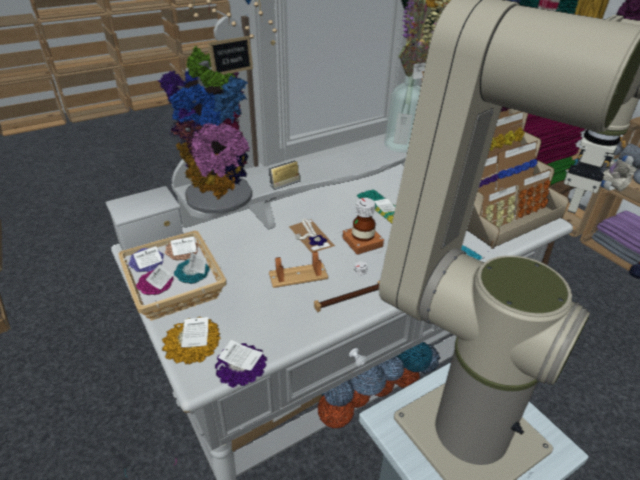

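View pics/side0.png

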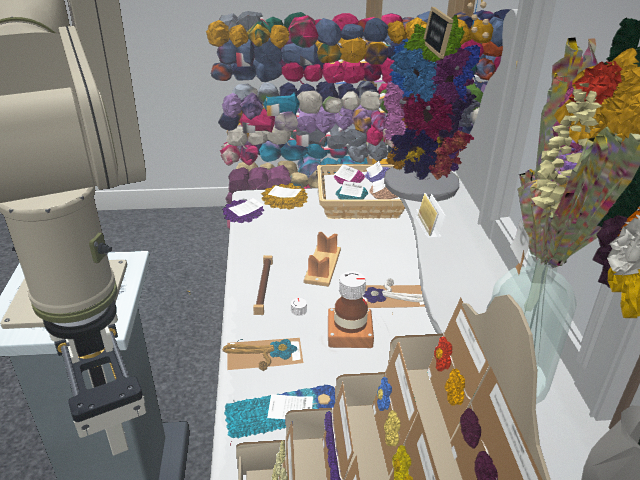

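The side picture shows the rod at (263,285), the cradle at (322,265), the bottle with its cap at (352,285), and a second, loose cap on the table at (299,306). There are two cap candidates. The one on the bottle (352,285) fits, because it is the larger and sits on the neck. The one at (299,306) is the small look-alike. I'll check this in a crop.

```bash
python3 - <<'E'
from h import *
im=cv2.imread("pics/side0.png")[215:365,220:420]
cv2.imwrite("pics/side0c.png",cv2.resize(im,None,fx=4,fy=4,interpolation=cv2.INTER_CUBIC))
E
```

```text
(no output)
```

View pics/side0c.png

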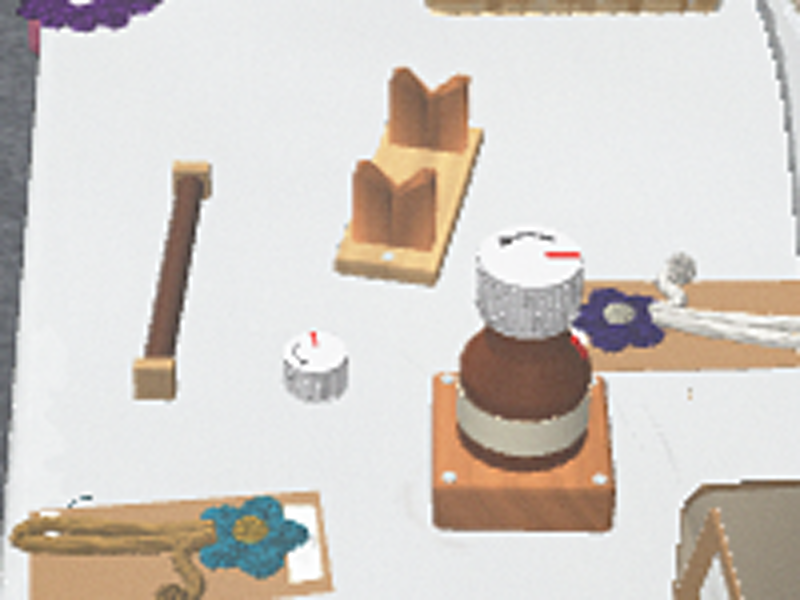

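The crop shows the large white cap on the bottle at (530,280), with its red bar to the right (+x), so it is locked. The clearly smaller loose cap is at (316,366) and I will leave it alone. The rod runs from (192,172) to (157,368). The cradle's notch bottoms are near (430,95) and (398,187).

```bash
cat >> h.py <<'E'
from scipy.spatial.transform import Rotation as Rn
def tooldown(yaw): # tool y axis at world angle yaw, z down
    y=np.array([np.cos(yaw),np.sin(yaw),0]); z=np.array([0,0,-1.]); return np.c_[np.cross(y,z),y,z]
def plan(goal,Rg,s=None):
    s=s or robot.read_state(); R0=Rn.from_rotvec(s["orientation"]).as_matrix()
    d=R0.T@(np.array(goal)-s["tool_pos"])/.03
    w=Rn.from_matrix(R0.T@Rg).as_rotvec(degrees=True)/6
    print("shift units",np.round(d,2),"turn units",np.round(w,2))
E
python3 - <<'E'
from h import *
np.set_printoptions(precision=4,suppress=True)
cal=eyes.calibration("side")
f=lambda u,v,z: onz(cal,(220+(u+.5)/4-.5,215+(v+.5)/4-.5),z)
a=f(192,172,.022);b=f(157,368,.022);print("rod",a,b,np.linalg.norm(a-b),(a+b)/2,np.degrees(np.arctan2(*(a-b)[1::-1])))
a=f(430,95,.045);b=f(398,187,.045);print("notch",a,b,np.linalg.norm(a-b))
a=f(338,266,.012);b=f(437,278,.012);c=f(483,130,.012);print("base",a,b,c,np.linalg.norm(a-b),np.linalg.norm(c-b),(a+c)/2,np.degrees(np.arctan2(*(c-b)[1::-1])))
s=robot.read_state();print(Rn.from_rotvec(s["orientation"]).as_matrix())
w=eyes.calibration("wrist");print(np.array(w["K"]),ray(w,(320,240)))
plan((.43,-.02,.22),tooldown(np.radians(-10)))
E
```

```text
rod [0.4381 0.0755 0.022 ] [ 0.4178 -0.1019  0.022 ] 0.17852924696964412 [ 0.4279 -0.0132  0.022 ] 83.48928215951211
notch [0.5819 0.1133 0.045 ] [0.5548 0.0201 0.045 ] 0.09706660269219695
base [ 0.5189 -0.0079  0.012 ] [ 0.5735 -0.0227  0.012 ] [0.6159 0.1222 0.012 ] 0.05662110954822377 0.1509859178640193 [0.5674 0.0571 0.012 ] 73.6804339960807
[[ 0.9148  0.4039  0.    ]
 [ 0.4039 -0.9148 -0.    ]
 [-0.      0.     -1.    ]]
[[398.1177   0.     325.8571]
 [  0.     398.1177 240.3394]
 [  0.       0.       1.    ]] (array([ 0.3041, -0.5196,  0.3838]), array([-0.2286, -0.0854, -0.9699]))
shift units [ 12.84 -13.6   -0.05] turn units [ 0.    0.   -9.36]
```

>>> apply_moves(steps=[0.86,-0.9,0,0,0,0,100,0.86,-0.9,0,0,0,0,100,0.86,-0.9,0,0,0,0,100,0.86,-0.9,0,0,0,0,100,0.86,-0.9,0,0,0,0,100,0.86,-0.9,0,0,0,0,100,0.86,-0.9,0,0,0,0,100,0.86,-0.9,0,0,0,0,100,0.86,-0.9,0,0,0,0,100,0.86,-0.9,0,0,0,0,100,0.86,-0.9,0,0,0,0,100,0.86,-0.9,0,0,0,0,100])

```text
t: 1.6
tool_pos: [0.395, -0.1257, 0.219]
orientation: [3.073, 0.648, 0.001]
force: [-0.3, 0.1, 0.9]
opening: 0.0928
gripper_force: 0.0
```

>>> apply_moves(steps=[0.86,-0.9,0,0,0,-1,100,0,0,0,0,0,-1,100,0,0,0,0,0,-1,100,0,0,0,0,0,-1,100,0,0,0,0,0,-1,100,0,0,0,0,0,-1,100,0,0,0,0,0,-1,100,0,0,0,0,0,-1,100,0,0,0,0,0,-1,100,0,0,0,0,0,-1,100,0,0,0,0,0,0,100])

```text
t: 2.52
tool_pos: [0.4074, -0.0923, 0.2188]
orientation: [2.333, 2.104, 0.0]
force: [-0.5, -0.8, 0.7]
opening: 0.093
gripper_force: 0.0
```

```bash
python3 - <<'E'
from h import *
np.set_printoptions(precision=4,suppress=True)
s=robot.read_state();print(s["tool_pos"],s["q"],s["t"],s["force"])
cal=eyes.calibration("wrist");save("wrist","pics/w1.png")
for n,z in(("garland_rod",.011),("rod_cradle",0),("safety_cap",.1075)):
    for r in eyes.place_of("wrist",n): print(n,round(r["conf"],2),np.round(r["xy"],1),onz(cal,r["xy"],z))
plan((.428,-.013,.22),tooldown(np.radians(-6.5)))
E
```

```text
[ 0.4074 -0.0923  0.2188] [-0.3457 -0.3851  1.9601 -0.      1.5663 -0.2428] 2.5167 [-0.5467 -0.7891  0.6573]
garland_rod 0.58 [341.4 118.5] [ 0.4305 -0.0063  0.011 ]
rod_cradle 0.56 [494.5  16. ] [0.5716 0.0657 0.    ]
safety_cap 0.95 [423.9 201.1] [ 0.4785 -0.0716  0.1075]
shift units [ 2.7   0.39 -0.04] turn units [0.   0.   0.02]
```

View pics/w1.png

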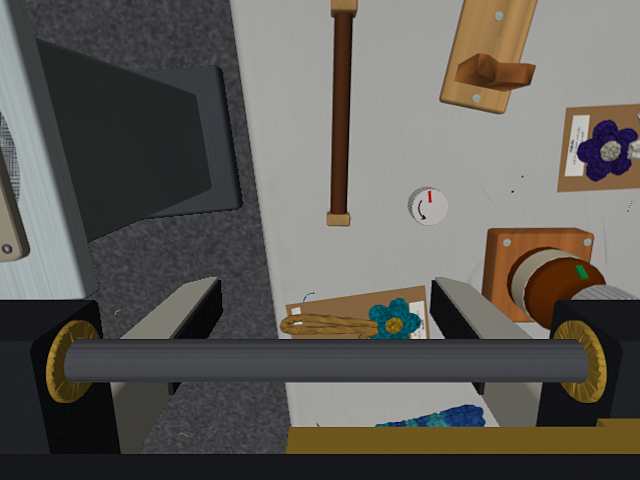

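The wrist picture shows the rod from (343,11) to (339,213), the small cap at (428,206) and the near part of the cradle at (490,60). I'll move over the rod, where the cradle comes fully into view.

>>> apply_moves(steps=[0.9,0.13,0,0,0,0,100,0.9,0.13,0,0,0,0,100,0.9,0.13,0,0,0,0,100,0,0,0,0,0,0,100])

```text
t: 3.05
tool_pos: [0.4284, -0.0097, 0.2187]
orientation: [-2.337, -2.098, -0.003]
force: [0.5, 0.1, 0.2]
opening: 0.093
gripper_force: 0.0
```

```bash
python3 - <<'E'
from h import *
np.set_printoptions(precision=4,suppress=True)
cal0=None
s=robot.read_state();print(s["tool_pos"],s["t"])
cal=eyes.calibration("wrist");im=save("wrist","pics/w2.png")
for n,z in(("garland_rod",.011),("rod_cradle",0)):
    for r in eyes.place_of("wrist",n): print(n,round(r["conf"],2),np.round(r["xy"],1),onz(cal,r["xy"],z))
# rod shaft: dark brown mask
m=((im[:,:,0]>45)&(im[:,:,0]<130)&(im[:,:,0]>im[:,:,2]*2.0)).astype(np.uint8); 
n,l,st,c=cv2.connectedComponentsWithStats(m)
for i in np.argsort(-st[1:,4])[:4]+1: print(st[i],c[i],cv2.minAreaRect(np.argwhere(l==i)[:,::-1].astype(np.float32)))
for z in(.011,.056): print(proj(cal,(.428,-.013,z)))
E
```

```text
[ 0.4284 -0.0097  0.2187] 3.05
garland_rod 0.81 [328.6 211.6] [ 0.4316 -0.0063  0.011 ]
rod_cradle 0.68 [470.1 120.3] [0.5706 0.0629 0.    ]
rod_cradle 0.31 [616.1 226. ] [ 0.712  -0.0529  0.    ]
[  273   383   367    71 13295] [432.5796 430.5647] ((456.0, 418.0), (70.0, 366.0), 90.0)
[ 534  195  106   79 2698] [584.3962 237.5719] ((584.9187622070312, 233.2476348876953), (74.53983306884766, 105.98041534423828), 86.90594482421875)
[ 316  108   24  194 2385] [325.8319 206.7765] ((326.5762939453125, 204.3218994140625), (21.997079849243164, 193.0232696533203), 0.9340875148773193)
[ 462   33   83   42 2237] [501.6996  54.5489] ((502.9292907714844, 54.21120071411133), (76.90251922607422, 37.23234176635742), 12.804265022277832)
[325.6312 218.9313]
[325.6925 229.1434]
```

View pics/w2.png

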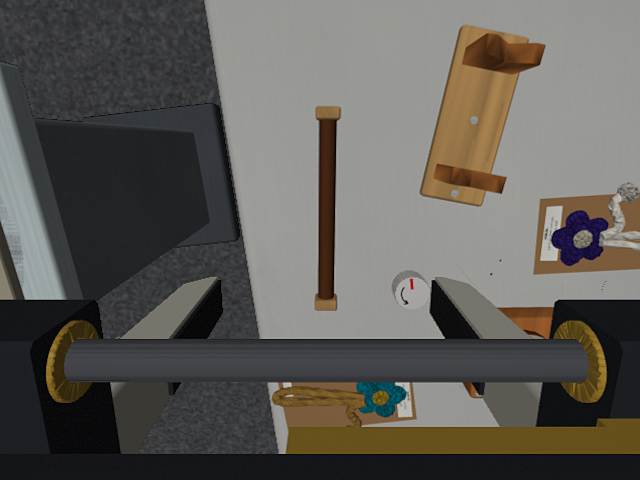

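The rod runs from (328,108) to (326,309). The cradle base corners are near (462,26), (529,38), (485,206) and (421,195), with its centre screw at (474,120).

```bash
python3 - <<'E'
from h import *
np.set_printoptions(precision=4,suppress=True)
cal=eyes.calibration("wrist")
a=onz(cal,(328,119),.018);b=onz(cal,(325.8,297),.018)
u=a-b;print("rod",a,b,np.linalg.norm(u),(a+b)/2,np.degrees(np.arctan2(u[1],u[0])))
C=[onz(cal,p,.012) for p in((461,25),(529,38),(485,206),(421,195))]
print(np.array(C),np.mean(C,0)); L=C[0]-C[3];R=C[1]-C[2]
for v in(L,R): print(np.linalg.norm(v),np.degrees(np.arctan2(v[1],v[0])))
print("widths",np.linalg.norm(C[0]-C[1]),np.linalg.norm(C[2]-C[3]))
print("screw",onz(cal,(474,120),.012),onz(cal,(454.5,193),.012))
u=L+R;th=np.arctan2(u[1],u[0]);o=np.mean(C,0);o[2]=0
def w(x,y,z):return o+[x*np.cos(th-np.pi/2)-y*np.sin(th-np.pi/2),x*np.sin(th-np.pi/2)+y*np.cos(th-np.pi/2),z]
im=cv2.imread("pics/w2.png")
for sy in(-1,1):
  for y in(43,57):
    P=np.array([proj(cal,w(x/1e3,sy*y/1e3,z/1e3)) for x,z in((-23,12),(-23,60),(-15,60),(0,45),(15,60),(23,60),(23,12))])
    cv2.polylines(im,[np.int32(P*16)],False,(0,255,0),1,cv2.LINE_AA,4)
cv2.imwrite("pics/w2c.png",cv2.resize(im[0:230,390:570],None,fx=3,fy=2.6))
E
```

```text
rod [0.4389 0.0731 0.018 ] [ 0.4191 -0.0933  0.018 ] 0.1676063832420975 [ 0.429  -0.0101  0.018 ] 83.1936075625105
[[ 0.5591  0.1372  0.012 ]
 [ 0.6166  0.1209  0.012 ]
 [ 0.5779 -0.0205  0.012 ]
 [ 0.5184 -0.0037  0.012 ]] [0.568  0.0585 0.012 ]
0.14665428980820977 73.87726689613633
0.1466640969382816 74.69796417116706
widths 0.059765001484539566 0.061865726212341515
screw [0.5688 0.0586 0.012 ] [ 0.5496 -0.0052  0.012 ]
```

View pics/w2c.png

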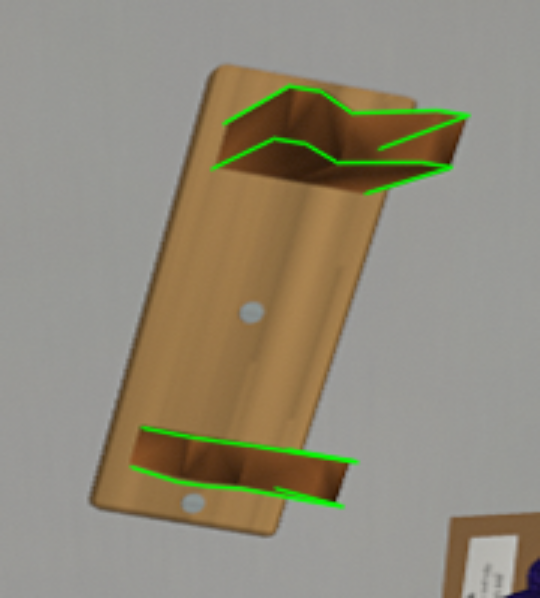

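The cradle model fits the picture: origin (0.568, 0.058), axis at 74.3°. The rod is at (0.429, -0.010), axis at 83.2°. Next I'll descend and grip it.

```bash
python3 - <<'E'
from h import *
plan((.429,-.0102,.004),tooldown(np.radians(-6.8)))
E
```

```text
shift units [0.11 0.04 7.15] turn units [-0.   0.   0.1]
```

>>> apply_moves(steps=[0.06,0,0.9,0,0,0.1,100,0,0,0.9,0,0,0,100,0,0,0.9,0,0,0,100,0,0,0.9,0,0,0,100,0,0,0.9,0,0,0,100,0,0,0.9,0,0,0,100,0,0,0.8,0,0,0,100,0,0,0.6,0,0,0,100,0,0,0.35,0,0,0,100,0,0,0,0,0,0,100])

```text
t: 4.03
tool_pos: [0.4259, -0.0119, 0.002]
orientation: [-2.349, -2.082, 0.004]
force: [-0.8, 0.5, -0.8]
opening: 0.0926
gripper_force: 0.0
```

>>> apply_moves(steps=[0,0,0,0,0,0,50,0,0,0,0,0,0,35,0,0,0,0,0,0,0,0,0,0,0,0,0,0,0,0,0,0,0,0,0,0,0,0,0,0,0,0,0,0,0,0,0,0,0,0,0,0,0,0,0,0], grip_force=20)

```text
t: 4.7
tool_pos: [0.428, -0.0112, 0.0043]
orientation: [2.349, 2.086, 0.0]
force: [-0.3, -0.0, -0.2]
opening: 0.0443
gripper_force: 0.0
```

>>> apply_moves(steps=[0,0,0,0,0,0,0,0,0,0,0,0,0,0,0,0,0,0,0,0,0,0,0,0,0,0,0,0,0,0,0,0,0,0,0,0,0,0,0,0,0,0,0,0,0,0,0,0,0,0,0,0,0,0,0,0])

```text
t: 5.37
tool_pos: [0.428, -0.0112, 0.0041]
orientation: [-2.349, -2.086, -0.0]
force: [0.1, 0.2, -0.9]
opening: 0.0152
gripper_force: 20.0
```

>>> apply_moves(steps=[0,0,-0.3,0,0,0,0,0,0,-0.7,0,0,0,0,0,0,-0.8,0,0,0,0,0,0,-0.8,0,0,0,0,0,0,-0.7,0,0,0,0,0,0,-0.3,0,0,0,0,0,0,0,0,0,0,0])

```text
t: 5.95
tool_pos: [0.4299, -0.0115, 0.1151]
orientation: [2.346, 2.084, 0.005]
force: [-0.1, -0.4, -0.9]
opening: 0.0152
gripper_force: 20.0
```

```bash
python3 - <<'E'
from h import *
np.set_printoptions(precision=4,suppress=True)
s=robot.read_state();print(s)
cal=eyes.calibration("wrist");im=save("wrist","pics/w3.png")
R0=Rn.from_rotvec(s["orientation"]).as_matrix(); print(R0)
m=((im[:,:,0]>45)&(im[:,:,0]<130)&(im[:,:,0]>im[:,:,2]*2.0)).astype(np.uint8)
print(proj(cal,s["tool_pos"]+[0,0,.007]))
plan((.568,.058,.115),tooldown(np.radians(-15.7)))
E
```

```text
{'t': 5.95, 'q': array([-0.1461, -0.2792,  2.0691,  0.    ,  1.3467, -0.0279]), 'dq': array([ 0.0004,  0.0381,  0.0508,  0.0005, -0.0463,  0.0004]), 'joint_torque': array([  0.081 , -33.434 , -47.2206,   0.0782,   0.7899,  -0.0029]), 'tool_pos': array([ 0.4299, -0.0115,  0.1151]), 'orientation': array([2.3459, 2.0838, 0.0051]), 'force': array([-0.118 , -0.3729, -0.8926]), 'wrist_torque': array([-0.0333, -0.0735, -0.0322]), 'gripper_force': 19.999834299087524, 'opening': 0.015195099753800932}
[[ 0.1179  0.993   0.005 ]
 [ 0.993  -0.1179 -0.0007]
 [-0.0001  0.0051 -1.    ]]
[326.2833 307.2143]
shift units [ 2.84  4.33 -0.05] turn units [ 0.02 -0.    1.49]
```

View pics/w3.png

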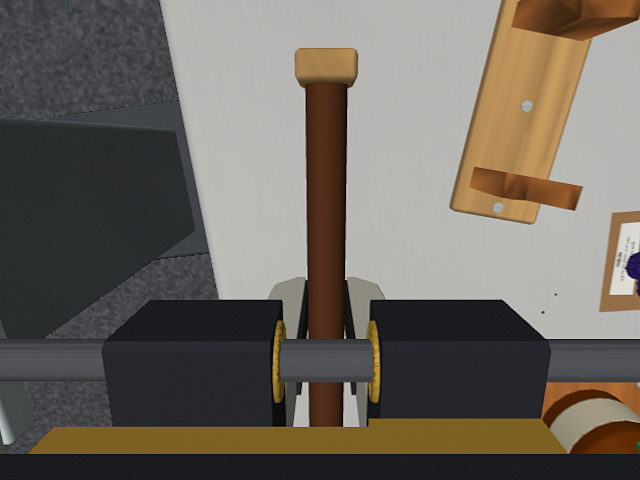

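The rod is held straight, with its far shaft end at (327,84). I'll check that it is centred in the hand, then carry it.

```bash
python3 - <<'E'
from h import *
np.set_printoptions(precision=4,suppress=True)
s=robot.read_state();cal=eyes.calibration("wrist");R0=Rn.from_rotvec(s["orientation"]).as_matrix()
for p,dz in(((327,84),.013),((327,48),.018)):
    X=onz(cal,p,s["tool_pos"][2]+dz); print(R0.T@(X-s["tool_pos"]))
E
```

```text
[ 0.0889  0.0002 -0.013 ]
[ 0.0997  0.0001 -0.018 ]
```

>>> apply_moves(steps=[0.25,0.4,0,0,0,0,0,0.5,0.8,0,0,0,0,0,0.55,0.9,0,0,0,0,0,0.55,0.9,0,0,0,0,0,0.52,0.8,0,0,0,0,0,0.35,0.55,0,0,0,0.5,0,0,0,0,0,0,0.5,0,0,0,0,0,0,0.5,0,0,0,0,0,0,0,0,0,0,0,0,0,0,0])

```text
t: 6.83
tool_pos: [0.5659, 0.0544, 0.11]
orientation: [-2.502, -1.896, 0.004]
force: [-0.3, 0.9, -0.4]
opening: 0.0157
gripper_force: 20.0
```

```bash
python3 - <<'E'
from h import *
np.set_printoptions(precision=4,suppress=True)
s=robot.read_state();print(s["tool_pos"],s["force"])
cal=eyes.calibration("wrist");save("wrist","pics/w4.png")
plan((.567,.0546,.052),tooldown(np.radians(-15.7)))
E
```

```text
[0.5659 0.0544 0.11  ] [-0.3416  0.8963 -0.3633]
shift units [0.02 0.03 1.95] turn units [-0.02  0.01  0.  ]
```

View pics/w4.png

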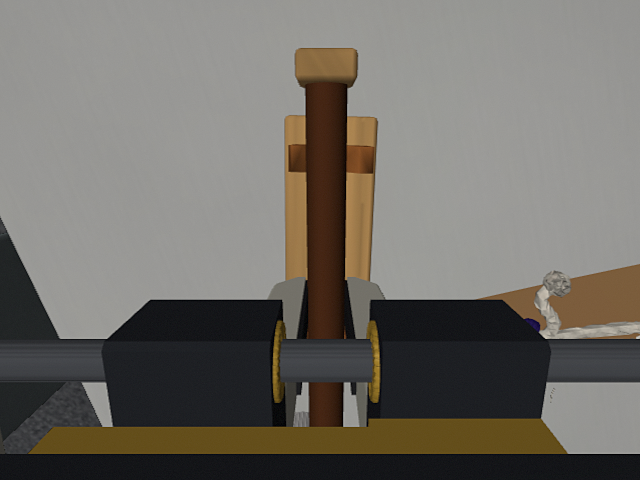

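The far upright shows at (289–374, 150) and its centre looks about 4 px right of the rod axis. I'll turn that into an offset.

```bash
python3 - <<'E'
from h import *
np.set_printoptions(precision=4,suppress=True)
s=robot.read_state();cal=eyes.calibration("wrist");R0=Rn.from_rotvec(s["orientation"]).as_matrix()
print(s["tool_pos"])
for n,z,ps in(("base",.012,((284,117),(378,118),(286,275),(369,275))),("upr",.06,((289,146),(374,148))),("rod",s["tool_pos"][2]+.013,((306,100),(347,100)))):
  X=np.array([R0.T@(onz(cal,p,z)-s["tool_pos"]) for p in ps])[:,:2]*1e3; print(n,X.round(1).tolist())
print(R0[:,1],np.degrees(np.arctan2(R0[1,1],R0[0,1])))
E
```

```text
[0.5661 0.0543 0.1105]
base [[83.4, -26.9], [82.8, 32.7], [-22.2, -28.2], [-22.2, 29.8]]
upr [[66.2, -19.9], [65.2, 25.0]]
rod [[83.4, -7.7], [83.4, 7.1]]
[ 0.9628 -0.2702 -0.0024] -15.675542369599937
```

>>> apply_moves(steps=[0.13,0.045,0.3,0,0,0.13,0,0,0,0.45,0,0,0,0,0,0,0.45,0,0,0,0,0,0,0.3,0,0,0,0,0,0,0.2,0,0,0,0,0,0,0.13,0,0,0,0,0,0,0,0,0,0,0,0,0,0,0,0,0,0])

```text
t: 7.55
tool_pos: [0.5696, 0.0577, 0.0572]
orientation: [-2.518, -1.878, 0.0]
force: [0.3, 0.3, -0.6]
opening: 0.0153
gripper_force: 20.0
```

```bash
python3 - <<'E'
from h import *
np.set_printoptions(precision=4,suppress=True)
s=robot.read_state();print(s["tool_pos"],s["force"],s["wrist_torque"])
E
```

```text
[0.5696 0.0577 0.0572] [ 0.3232  0.2971 -0.6232] [-0.0339 -0.0267 -0.0129]
```

>>> apply_moves(steps=[0,0,0.1,0,0,0,0,0,0,0.1,0,0,0,0,0,0,0.05,0,0,0,0,0,0,0.0,0,0,0,0,0,0,0,0,0,0,0])

```text
t: 7.97
tool_pos: [0.57, 0.0578, 0.0509]
orientation: [2.518, 1.878, 0.001]
force: [-3.5, -0.2, 6.8]
opening: 0.0155
gripper_force: 20.0
```

>>> apply_moves(steps=[0,-0.04,0,0,0,0,0,0,0,0.03,0,0,0,0,0,0,0,0,0,0,0,0,0,0,0,0,0,0])

```text
t: 8.3
tool_pos: [0.5686, 0.0582, 0.0495]
orientation: [2.518, 1.878, 0.001]
force: [-3.0, 0.4, 6.4]
opening: 0.0153
gripper_force: 20.0
```

>>> apply_moves(steps=[0,0,0,0,0,0,20,0,0,0,0,0,0,25,0,0,0,0,0,0,35,0,0,0,0,0,0,50,0,0,0,0,0,0,60,0,0,0,0,0,0,60])

```text
t: 8.8
tool_pos: [0.5683, 0.0581, 0.0487]
orientation: [-2.518, -1.878, 0.0]
force: [-0.6, -0.7, 0.0]
opening: 0.0452
gripper_force: 0.0
```

>>> apply_moves(steps=[0,0,-0.3,0,0,0,60,0,0,-0.7,0,0,0,70,0,0,-0.9,0,0,0,100,0,0,-0.9,0,0,0,100,0,0,-0.9,0,0,0,100,0,0,-0.9,0,0,0,100,0,0,-0.4,0,0,0,100,0,0,0,0,0,0,100])

```text
t: 9.47
tool_pos: [0.5707, 0.0582, 0.2034]
orientation: [2.515, 1.876, 0.009]
force: [0.0, 0.2, 0.3]
opening: 0.092
gripper_force: 0.0
```

```bash
python3 - <<'E'
from h import *
np.set_printoptions(precision=4,suppress=True)
s=robot.read_state();print(s["tool_pos"],s["q"],s["t"],s["opening"])
im=save("side","pics/s2.png")
cal=eyes.calibration("side")
for n,z in(("garland_rod",.056),("oil_bottle",0),("safety_cap",.1075),("cap_mark",.1395)):
    for r in eyes.place_of("side",n): print(n,round(r["conf"],2),np.round(r["xy"],1),onz(cal,r["xy"],z))
cv2.imwrite("pics/s2c.png",cv2.resize(im[205:355,240:440,::-1],None,fx=4,fy=4,interpolation=cv2.INTER_CUBIC))
E
```

```text
[0.5707 0.0582 0.2034] [0.0122 0.0595 1.5914 0.     1.4835 0.3011] 9.4667 0.09203819085946921
garland_rod 0.78 [327.3 248.3] [0.5766 0.0552 0.056 ]
oil_bottle 0.63 [349.3 331.7] [ 0.6016 -0.1684  0.    ]
safety_cap 0.73 [352.4 293.5] [ 0.6023 -0.1777  0.1075]
safety_cap 0.52 [301.2 309.8] [ 0.5006 -0.2191  0.1075]
cap_mark 0.82 [363.7 275.8] [ 0.6246 -0.1648  0.1395]
cap_mark 0.6 [263.3 354.7] [ 0.4308 -0.3642  0.1395]
cap_mark 0.53 [297.  297.8] [ 0.4929 -0.2226  0.1395]
```

View pics/s2c.png

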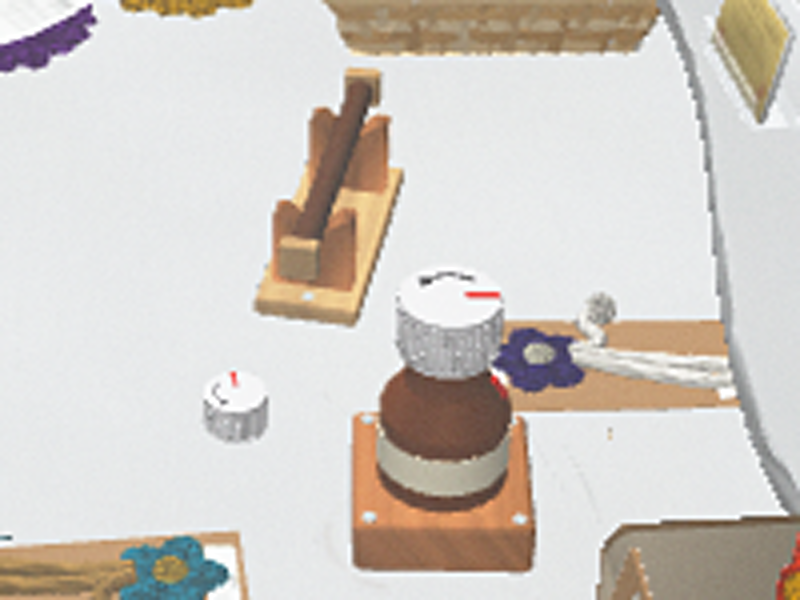

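The crop shows the rod seated in both notches, with its end blocks at (363,85) and (300,257) outside the uprights. The cap is untouched at (448,320) and its red bar still points to +x. Now I'll move on to the bottle.

```bash
python3 - <<'E'
from h import *
plan((.60,-.20,.25),tooldown(np.radians(-16.7)))
cal=eyes.calibration("side")
for z in (0,.1,.15): print(onz(cal,(390,345),z))
E
```

```text
shift units [-7.94  3.5  -1.79] turn units [-0.04  0.01  0.02]
[ 6.77939879e-01 -2.12956502e-01 -1.11022302e-16]
[ 0.65099146 -0.3160878   0.1       ]
[ 0.63751726 -0.36765345  0.15      ]
```

>>> apply_moves(steps=[0,0,-0.9,0,0,0,100,-0.5,0.2,-0.89,0,0,0,100,-0.9,0.4,0,0,0,0,100,-0.9,0.4,0,0,0,0,100,-0.9,0.4,0,0,0,0,100,-0.9,0.4,0,0,0,0,100,-0.9,0.4,0,0,0,0,100,-0.9,0.4,0,0,0,0,100,-0.9,0.4,0,0,0,0,100,-0.7,0.3,0,0,0,0,100,-0.4,0.2,0,0,0,0,100,0,0,0,0,0,0,100])

```text
t: 10.72
tool_pos: [0.6008, -0.2013, 0.2504]
orientation: [-2.519, -1.874, 0.003]
force: [0.4, -0.6, 0.6]
opening: 0.0927
gripper_force: 0.0
```

```bash
python3 - <<'E'
from h import *
np.set_printoptions(precision=4,suppress=True)
s=robot.read_state();print(s["tool_pos"],s["q"],s["t"],s["force"])
cal=eyes.calibration("wrist");im=save("wrist","pics/w5.png")
for n,z in(("safety_cap",.1075),("cap_mark",.1395),("oil_bottle",0)):
    for r in eyes.place_of("wrist",n): print(n,round(r["conf"],2),np.round(r["xy"],1),onz(cal,r["xy"],z))
E
```

```text
[ 0.6008 -0.2013  0.2504] [-0.4039  0.2133  1.3383 -0.0006  1.5928 -0.112 ] 10.7167 [ 0.4121 -0.6015  0.6497]
safety_cap 0.7 [207.7 131.3] [ 0.5373 -0.1035  0.1075]
safety_cap 0.57 [316.8 192.1] [ 0.602  -0.1703  0.1075]
cap_mark 0.85 [192.8 120.5] [ 0.5389 -0.0974  0.1395]
cap_mark 0.71 [348.7 190.4] [ 0.6255 -0.1718  0.1395]
```

View pics/w5.png

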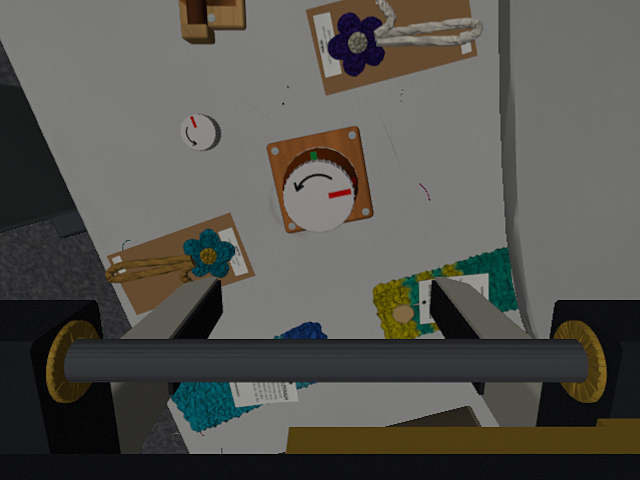

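The wrist picture shows the cap top at about (319,195), roughly 74 px across, with its red bar ending near (350,192) and a green mark at (314,155). I'll solve for the cap centre.

```bash
python3 - <<'E'
from h import *
np.set_printoptions(precision=4,suppress=True)
im=cv2.imread("pics/w5.png")[140:245,265:380]
g=im.astype(int); m=((g.min(2)>165)).astype(np.uint8)
n,l,st,c=cv2.connectedComponentsWithStats(m); i=l[55,45]; print(i,st[i])
pts=cv2.convexHull(np.argwhere(l==i)[:,::-1].astype(np.int32)); e=cv2.fitEllipse(pts); print(e)
cal=eyes.calibration("wrist")
for p in((e[0][0]+265,e[0][1]+140),(319.5,195)):
    X=onz(cal,p,.1395); print(p,X)
for q in((.602,-.174),): print([proj(cal,(q[0]+.025*np.cos(a),q[1]+.025*np.sin(a),.1395)).round() for a in np.arange(4)*np.pi/2])
X=onz(cal,(319.5,195),.1395)
plan((X[0],X[1],.1047),tooldown(np.radians(-16.7)))
E
```

```text
0 [    0     0   115   105 12075]Traceback (most recent call last):
  File "<stdin>", line 6, in <module>
cv2.error: OpenCV(4.12.0) /io/opencv/modules/imgproc/src/shapedescr.cpp:361: error: (-201:Incorrect size of input array) There should be at least 5 points to fit the ellipse in function 'fitEllipseNoDirect'
```

```bash
python3 - <<'E'
from h import *
np.set_printoptions(precision=4,suppress=True)
im=cv2.imread("pics/w5.png")[140:245,265:380]
g=im.astype(int).min(2); print(g[70,40],g[100,5],g[75,::6])
m=cv2.morphologyEx((g>g[70,40]-12).astype(np.uint8),cv2.MORPH_OPEN,np.ones((3,3),np.uint8))
n,l,st,c=cv2.connectedComponentsWithStats(m); i=l[70,40]; print(st[i])
pts=cv2.convexHull(np.argwhere(l==i)[:,::-1].astype(np.int32)); e=cv2.fitEllipse(pts); print(e)
cal=eyes.calibration("wrist")
for p in((e[0][0]+265,e[0][1]+140),(319.5,195)):
    X=onz(cal,p,.1395); print(p,X)
    print([proj(cal,(X[0]+.025*np.cos(a),X[1]+.025*np.sin(a),.1395)).round() for a in np.arange(4)*np.pi/2])
    plan((X[0],X[1],.1047),tooldown(np.radians(-16.7)))
E
```

```text
134 120 [120 118 117  25 140 133 134 134 133 133 134 134 132 133  62  29  27  34
 102 120]
[  19   22   69   70 3404]
((52.966575622558594, 56.46276092529297), (68.84156036376953, 69.93286895751953), 135.9603729248047)
(317.9665756225586, 196.46276092529297) [ 0.6045 -0.1661  0.1395]
[array([352., 186.]), array([307., 162.]), array([284., 206.]), array([328., 230.])]
shift units [ 1.03 -0.2   4.91] turn units [-0.01 -0.01  0.04]
(319.5, 195) [ 0.6058 -0.1654  0.1395]
[array([354., 185.]), array([309., 160.]), array([285., 205.]), array([330., 228.])]
shift units [ 1.06 -0.16  4.91] turn units [-0.01 -0.01  0.04]
```

>>> apply_moves(steps=[0.5,-0.1,0.5,0,0,0,100,0.5,-0.1,0.7,0,0,0,100,0,0,0.8,0,0,0,100,0,0,0.4,0,0,0,100,0,0,0.2,0,0,0,100,0,0,0,0,0,0,100,0,0,0,0,0,0,100])

```text
t: 11.5
tool_pos: [0.6046, -0.1685, 0.1754]
orientation: [2.518, 1.878, 0.001]
force: [0.2, 0.2, -0.2]
opening: 0.0929
gripper_force: 0.0
```

```bash
python3 - <<'E'
from h import *
np.set_printoptions(precision=4,suppress=True)
s=robot.read_state();print(s["tool_pos"],s["t"])
cal=eyes.calibration("wrist");im=save("wrist","pics/w6.png")
p0=proj(cal,(.6045,-.168,.1395)); print("pred",p0)
g=im.min(2).astype(int); u,v=int(p0[0])-15,int(p0[1])+15; print(g[v,u])
m=cv2.morphologyEx((abs(g-g[v,u])<8).astype(np.uint8),cv2.MORPH_OPEN,np.ones((3,3),np.uint8))
n,l,st,c=cv2.connectedComponentsWithStats(m); i=l[v,u]; print(st[i])
e=cv2.fitEllipse(cv2.convexHull(np.argwhere(l==i)[:,::-1].astype(np.int32))); print(e,onz(cal,e[0],.1395))
for n,z in(("safety_cap",.1075),("cap_mark",.1395)):
    for r in eyes.place_of("wrist",n): print(n,round(r["conf"],2),np.round(r["xy"],1),onz(cal,r["xy"],z))
plan((*onz(cal,e[0],.1395)[:2],.1047),tooldown(np.radians(-16.7)))
E
```

```text
[ 0.6046 -0.1685  0.1754] 11.5
pred [326.2335 273.4295]
128
[ 281  236   91   85 5337]
((326.4340515136719, 277.8113098144531), (84.65196990966797, 90.89186096191406), 82.937744140625) [ 0.6039 -0.1704  0.1395]
safety_cap 0.73 [325.2 261.1] [ 0.6031 -0.1708  0.1075]
safety_cap 0.61 [186.6 167.5] [ 0.5426 -0.0939  0.1075]
cap_mark 0.76 [367.1 268.1] [ 0.6261 -0.1713  0.1395]
shift units [-0.05 -0.04  2.39] turn units [0.03 0.   0.02]
```

Cap centre is (0.604, -0.170), and the detections agree. I'll descend and grip.

>>> apply_moves(steps=[-0.06,-0.03,0.5,0,0,0,100,0,0,0.7,0,0,0,100,0,0,0.6,0,0,0,100,0,0,0.35,0,0,0,100,0,0,0.2,0,0,0,100,0,0,0,0,0,0,70,0,0,0,0,0,0,60,0,0,0,0,0,0,50,0,0,0,0,0,0,40,0,0,0,0,0,0,30,0,0,0,0,0,0,20,0,0,0,0,0,0,20], grip_force=40)

```text
t: 12.65
tool_pos: [0.6034, -0.1701, 0.1046]
orientation: [2.517, 1.878, 0.001]
force: [6.2, -0.5, -0.9]
opening: 0.0509
gripper_force: 3.2
```

>>> apply_moves(steps=[0,0,0,0,0,0,0,0,0,0,0,0,0,0,0,0,0,0,0,0,0])

```text
t: 12.9
tool_pos: [0.6035, -0.1701, 0.1045]
orientation: [2.517, 1.878, 0.001]
force: [3.3, -0.6, 2.0]
opening: 0.0497
gripper_force: 40.0
```

Gripped: opening 49.7 mm, which matches the 50 mm cap. Now I'll press down 6 mm or so.

>>> apply_moves(steps=[0,0,0.1,0,0,0,0,0,0,0.1,0,0,0,0,0,0,0,0,0,0,0,0,0,0,0,0,0,0])

```text
t: 13.23
tool_pos: [0.6036, -0.1702, 0.0994]
orientation: [2.517, 1.878, 0.001]
force: [-2.0, 1.1, 8.7]
opening: 0.05
gripper_force: 40.0
```

>>> apply_moves(steps=[0,0,0.06,0,0,0,0,0,0,0.03,0,0,0,0,0,0,0,0,0,0,0])

```text
t: 13.48
tool_pos: [0.6036, -0.1702, 0.0984]
orientation: [2.517, 1.878, 0.002]
force: [-6.8, 3.1, 19.6]
opening: 0.0495
gripper_force: 40.0
```

>>> apply_moves(steps=[0,0,0,0,0,-0.3,0,0,0,0,0,0,-0.6,0,0,0,0,0,0,-0.7,0,0,0,0,0,0,-0.7,0,0,0,0,0,0,0,0])

```text
t: 13.9
tool_pos: [0.6045, -0.1705, 0.0985]
orientation: [2.266, 2.17, 0.003]
force: [-1.7, 1.0, 15.3]
opening: 0.05
gripper_force: 40.0
```

```bash
python3 - <<'E'
from h import *
np.set_printoptions(precision=4,suppress=True)
s=robot.read_state();print(s["tool_pos"],s["force"],s["wrist_torque"],s["q"])
R0=Rn.from_rotvec(s["orientation"]).as_matrix();print(np.degrees(np.arctan2(R0[1,1],R0[0,1])))
cal=eyes.calibration("wrist");im=save("wrist","pics/w7.png")
def red(im,cal,c,z):
    g=im.astype(int);m=((g[:,:,0]>110)&(g[:,:,1]<60)&(g[:,:,2]<60)).astype(np.uint8)
    n,l,st,cc=cv2.connectedComponentsWithStats(m)
    for i in range(1,n):
        X=onz(cal,cc[i],z); d=X-c
        if st[i][4]>15 and np.hypot(*d[:2])<.06: print("red",st[i],X,np.degrees(np.arctan2(d[1],d[0])))
red(im,cal,np.array([.6036,-.1702,0]),.1335)
for r in eyes.place_of("wrist","cap_mark"): print(round(r["conf"],2),np.round(r["xy"],1),onz(cal,r["xy"],.1335))
E
```

```text
[ 0.6045 -0.1705  0.0985] [-1.6617  0.9775 15.2588] [0.1633 0.2975 0.0107] [-0.3565  0.2841  1.5365  0.      1.317  -0.3133]
-2.478401734361503
red [345 324  45  15 428] [ 0.6194 -0.1684  0.1335] 6.524197178592772
0.88 [144.8 108.8] [ 0.5515 -0.0893  0.1335]
0.72 [385.4 327.2] [ 0.6257 -0.1667  0.1335]
```

>>> apply_moves(steps=[0,0,0,0,0,-0.7,0,0,0,0,0,0,-0.8,0,0,0,0,0,0,-0.8,0,0,0,0,0,0,-0.8,0,0,0,0,0,0,-0.8,0,0,0,0,0,0,-0.8,0,0,0,0,0,0,-0.8,0,0,0,0,0,0,-0.4,0,0,0,0,0,0,0,0])

```text
t: 14.75
tool_pos: [0.6037, -0.1703, 0.0985]
orientation: [1.502, 2.757, 0.0]
force: [-6.9, 1.9, 19.4]
opening: 0.0495
gripper_force: 40.0
```

```bash
cat > m.py <<'E'
from h import *
np.set_printoptions(precision=4,suppress=True)
s=robot.read_state();print(s["t"],s["tool_pos"],s["force"],s["wrist_torque"],s["q"],s["opening"])
R0=Rn.from_rotvec(s["orientation"]).as_matrix();yaw=np.degrees(np.arctan2(R0[1,1],R0[0,1]));print("yaw",yaw,"tilt",R0[2])
cal=eyes.calibration("wrist");im=eyes.read_camera("wrist")
g=im.astype(int);m=((g[:,:,0]>110)&(g[:,:,1]<60)&(g[:,:,2]<60)).astype(np.uint8)
n,l,st,cc=cv2.connectedComponentsWithStats(m)
for i in range(1,n):
    X=onz(cal,cc[i],s["tool_pos"][2]+.035); d=X-s["tool_pos"]
    if st[i][4]>15 and np.hypot(*d[:2])<.06: a=np.degrees(np.arctan2(d[1],d[0]));print("red",st[i],X,"bar",a,"rel",a-yaw)
E
python3 m.py
```

```text
14.75 [ 0.6037 -0.1703  0.0985] [-6.9105  1.9379 19.4312] [0.3259 1.091  0.0589] [-0.3566  0.2838  1.5369 -0.0002  1.3187 -0.9293] 0.049520887452128216
yaw 32.81442677482849 tilt [-0.0019  0.0011 -1.    ]
red [345 324  44  15 421] [ 0.6158 -0.1596  0.1335] bar 41.53425199261427 rel 8.719825217785782
```

There is no slip: the bar holds its place in the hand. 0.86 rad turned so far, so I'll go on to about 1.4.

>>> apply_moves(steps=[0,0,0,0,0,-0.6,0,0,0,0,0,0,-0.8,0,0,0,0,0,0,-0.8,0,0,0,0,0,0,-0.8,0,0,0,0,0,0,-0.8,0,0,0,0,0,0,-0.8,0,0,0,0,0,0,-0.6,0,0,0,0,0,0,0,0,0,0,0,0,0,0,0])

```text
t: 15.55
tool_pos: [0.6026, -0.171, 0.0984]
orientation: [0.71, 3.06, -0.003]
force: [-12.2, -0.2, 22.6]
opening: 0.0498
gripper_force: 40.0
```

```bash
python3 m.py
```

```text
15.55 [ 0.6026 -0.171   0.0984] [-12.1823  -0.1705  22.6413] [-0.1399  1.9578  0.2121] [-0.3573  0.2834  1.5374 -0.0019  1.3203 -1.4715] 0.049772431884533806
yaw 63.86260975276441 tilt [-0.0006 -0.0017 -1.    ]
red [345 324  45  15 408] [ 0.6085 -0.1552  0.1334] bar 69.30796622107557 rel 5.445356468311161
```

Turned about 80° (1.4 rad) and the cap followed. Now I'll lift it straight up by about 7 cm.

>>> apply_moves(steps=[0,0,-0.2,0,0,0,0,0,0,-0.2,0,0,0,0,0,0,-0.3,0,0,0,0,0,0,-0.3,0,0,0,0,0,0,0,0,0,0,0])

```text
t: 16.02
tool_pos: [0.6039, -0.17, 0.1275]
orientation: [0.71, 3.058, 0.0]
force: [0.6, 0.0, -0.3]
opening: 0.0497
gripper_force: 40.0
```

>>> apply_moves(steps=[0,0,-0.3,0,0,0,0,0,0,-0.4,0,0,0,0,0,0,-0.4,0,0,0,0,0,0,-0.4,0,0,0,0,0,0,-0.2,0,0,0,0,0,0,0,0,0,0,0,0,0,0,0,0,0,0,0,0,0,0,0,0,0])

```text
t: 16.68
tool_pos: [0.6026, -0.1699, 0.1757]
orientation: [-0.711, -3.059, -0.0]
force: [-0.0, 0.2, 0.6]
opening: 0.0491
gripper_force: 40.0
```

```bash
python3 m.py; python3 - <<'E'
from h import *
np.set_printoptions(precision=4,suppress=True)
for c in("side","scene"):
    cal=eyes.calibration(c);save(c,f"pics/end_{c}.png")
    for n,z in(("safety_cap",.185),("cap_mark",.215),("garland_rod",.056),("oil_bottle",0)):
        for r in eyes.place_of(c,n)[:2]: print(c,n,round(r["conf"],2),np.round(r["xy"],1),onz(cal,r["xy"],z))
s=robot.read_state();print(s["t"],s["tool_pos"],s["dq"],s["gripper_force"],s["opening"])
E
```

```text
16.6833 [ 0.6026 -0.1699  0.1757] [-0.0046  0.1814  0.557 ] [-0.0144 -0.117  -0.0075] [-0.3566  0.2231  1.463   0.      1.4563 -1.4709] 0.04910193156145314
yaw 63.840798743995656 tilt [ 0.0008 -0.0001 -1.    ]
red [345 324  44  15 404] [ 0.6086 -0.1542  0.2107] bar 69.08343795489192 rel 5.2426392108962645
side safety_cap 0.71 [301.9 308.8] [ 0.4971 -0.3079  0.185 ]
side safety_cap 0.68 [282.5 412.3] [ 0.458  -0.5225  0.185 ]
side cap_mark 0.79 [352.2 237.1] [ 0.602  -0.1424  0.215 ]
side cap_mark 0.72 [295.6 300.1] [ 0.4863 -0.321   0.215 ]
side garland_rod 0.65 [285.8 197.6] [0.4896 0.2991 0.056 ]
side garland_rod 0.51 [325.9 246.4] [0.5741 0.0632 0.056 ]
side oil_bottle 0.95 [348.7 329.1] [ 0.6014 -0.1605  0.    ]
scene safety_cap 0.63 [361.9 271.7] [0.3303 0.0352 0.185 ]
scene safety_cap 0.56 [367.9 189.8] [ 0.5957 -0.1741  0.185 ]
scene cap_mark 0.73 [358.7 178.2] [ 0.6173 -0.1568  0.215 ]
scene cap_mark 0.49 [359.  264.1] [0.3259 0.0482 0.215 ]
scene oil_bottle 0.62 [360.8 240.5] [ 0.6139 -0.1784  0.    ]
17.2333 [ 0.6029 -0.17    0.1763] [-0.0003 -0.0011 -0.0002 -0.0003 -0.0003 -0.0005] 39.9876777917234 0.050085106781827524
```

```bash
python3 -c "
from plant import robot
print(robot.close_job())"
```

```text
the job is handed in; nothing more can be done
None
```

The rod lies in both notches of the cradle, and the cap was pressed, turned about 1.4 rad and lifted off; the gripper holds it still and upright about 7 cm above where it sat. The job was handed in at about 17 s.

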